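Open the nestling box for feeding and hold its lid

TASK

The two-lidded plywood nestling box must be opened for hand-feeding. First slide the bolt of the small right lid fully home into its keeper so that the brood on that side stays shut in; then, before turning the thumb-turn, tug the large left lid up by its wire pull to learn whether its hidden catch has hold, and if it has, turn the thumb-turn clockwise as far as it goes to free it. Raise the left lid by its pull to 45 degrees or a little more and finish while holding it there, steady, since it falls shut if let go; do not disturb the feeding things beside the box.

Things in the scene. Friction and masses are not known exactly. Their poses are not given: they have to be found in the camera images.
- nest_box: Plywood box, fixed on a thin grey mat, 140 (x) x 310 (y) mm, 128 mm high with lids; x to its back, y to its left; origin on its underside below the middle of the 26 mm rail between its two flat lids: large left lid at y 15..187 mm, small right lid at y -123..-15 mm. Both hinge on the back edge, front edge rising. Right lid: barrel bolt. Left lid: wire bow pull and, right of it, a thumb-turn.
- lid_l (a joint): Angle of the left lid (rad): 0 shut, stop at 1.35. About 0.4 kg (varies), no stay: it falls shut from any angle. If the hidden catch under it has hold, it comes up only about 0.04 rad (4 to 5 mm at the pull) and stops hard; if not, it comes up freely. Nothing outside shows which. Once freed, the catch stays free.
- lid_r (a joint): Angle of the right lid (rad): 0 shut, opens the same way; it must stay shut.
- bolt (a joint): Travel of the bolt (m): 0 fully drawn, 0.028 fully home (at its stop, rod through the keeper). It starts at 0 to 0.006, slides to the left (+y of the box) with about 1.5 N of friction and stays where it is left.
- turn (a joint): Angle of the thumb-turn (rad): starts at 0, turns clockwise seen from above to its stop at 1.45 and stays where it is left; light friction (about 0.04 N m). Past about 0.8 it has drawn the hidden catch back.
- bolt_knob (a point): Middle of the grip of the bolt's upright knob on the right lid: 14 mm in diameter, 28 to 44 mm above the lid's top, on a thin stem; this point is 34 mm above the lid's top. The rod and its straps below stand up to 16 mm above the lid. The keeper strap is on the rail to the knob's left. Axes as the box's.
- pull (a point): Middle of the bar of the left lid's wire bow pull: round steel bar 10 mm thick, 60 mm long along the box's y, 32 mm above the lid's top, 107 mm in front of the hinge line, a leg at each end, clear space under it. Axes as the box's at angle 0; it moves with the lid.
- hinge (a point): Point on the left lid's hinge axis (which runs along the box's y), straight behind the middle of the pull, at the height of the lid's top; fixed to the box, axes as the box's.
- turn_grip (a point): Middle of the thumb-turn's upright blade: 11 mm thick, 42 mm long, 6 to 28 mm above the lid's top; this point is 20 mm above the lid's top, on the turning axis, 78 mm to the right of the pull's middle. At 0 the blade lies along the box's y. x axis across the blade, y along it; it turns with the blade.
- food_cup: Small clear cup of mash, 42 mm across, 38 mm high, standing to the right of the box; bystander. Origin under its centre.
- dropper: Brown dropper bottle, 33 mm across, 102 mm high, to the right of the box; bystander. Origin under its centre.
- forceps: Feeding forceps lying to the right of the box, 131 mm long, 10 mm high; bystander. Origin under its centre.

How it is judged (in metres and radians):
On the way, in this order (a step that is already met when the one before it is completed fails the run):
1. the bolt is slid fully home, with the left lid still shut (value of joint bolt above 0.025 m and value of joint lid_l below 0.012 rad), for 0.1 s.
2. the left lid is tugged up (2 mm or more at the pull) with the thumb-turn still unturned (value of joint lid_l above 0.018 rad and value of joint turn below 0.25 rad), for 0.1 s.
At the end, for the whole second after the job is handed in: The fingers hold the left lid raised by at least 0.74 rad (about 42 degrees or more) and still (under 0.08 rad/s), the bolt is home (0.025 m or more of its 0.028 m) and the right lid is shut (under 0.05 rad) (value of joint lid_l above 0.74 rad and velocity of joint lid_l between -0.08 and 0.08 rad/s and contact force between the fingers and lid_l above 0.3 N and value of joint bolt above 0.025 m and value of joint lid_r below 0.05 rad); the arm keeps its last pose, push and grip.
It fails at once if the right lid is lifted (value of joint lid_r above 0.15 rad).
It fails at once if a bystander is moved by more than 30 mm (distance of any of food_cup, dropper, forceps from where it was at the start of the episode above 0.03 m).
It also fails if it takes over 72 s, if anything falls off the work surface, if the arm or the gripper's body presses on something with over 40 N, if the wrist force passes 120 N, or if a joint passes its speed limit or range.

ROBOT

A 6-joint arm with a two-finger parallel gripper is mounted at the origin on a cart in front of the work surface, level with it; the furniture and walls round the work are solid. World frame = base frame: x ahead of the robot, y to its left, z up, the work surface at z = 0. Lengths are in mm, angles in rad, forces in N, time in s.
With the tool pointing down it reaches from about 325 to 775 mm from the base axis. Payload 5.5 kg.
Tool frame: the origin (TCP) lies midway between the tips of the shut fingers; the grasp point (between the pads) lies 19 mm behind it; z points along the fingers, y is the line along which they close (so a half turn about z gives the same grasp; the last joint's range is limited). The gripper opens to 85 mm and grips with 20 to 120 N. Pads are 22 mm wide; open, the fingers measure 114 mm over their backs; the gripper's body (76 mm by 85 mm) begins 54 mm behind the grasp point. The pads swing forward as they close: fully open they stand 13 mm farther back than shut.
Start: joints at [-1.28, 0.091, 1.231, -0, 1.82, -0.057], TCP at [204.498, -564.089, 199.975] pointing down, gripper open.
Joint ranges: [-2.87, 2.87], [-0.86, 2.18], [0.17, 2.46], [-1.51, 4.65], [0.06, 2.69], [-2.65, 2.65]. Speed limits (rad/s): [2.57, 2.57, 3.01, 3.14, 3.14, 3.14].

INTERFACE

Orientations are given as a unit quaternion [x, y, z, w].
In Python, from workcell import arm gives the robot as it stands. Calls block until the motion is done:
- arm.move_to(position, orientation): joint-space move of the TCP to a pose.
- arm.move_linear(position, speed=150, ori=None, force_limit=None): straight line of the TCP; ori=None keeps the orientation; speed is the mean speed in mm/s. With force_limit (N) it stops when the force on the tool has changed by that much, and returns True; else False.
- arm.move_joints(angles): joint-space move.
- arm.command_gripper(opening, f_grip=None): opening from 0.0 (shut) to 1.0 (fully open); f_grip is the grip in N (None keeps the last); returns when the fingers have stopped.
- arm.dwell(seconds).
- arm.ik(position, orientation): joint angles nearest the present ones, or None.
- arm.read_state(): the state.
- arm.capture(name): name is "scene" or "side" or "wrist"; returns (picture, depth): 400x640x3 uint8, red, green, blue; 400x640 float32, mm along the optical axis (not along the pixel's ray), 0 where there is no reading.
- arm.camera_params(name): a dict with "fx", "fy", "cx", "cy" (pixels), "R" (3x3) and "t" (3): a world point X has camera coordinates R X + t; the wrist camera has in their place "T_tool_cam" (4x4, takes a point from camera to tool coordinates, whose origin is the TCP and whose axes are the flange's). Camera axes: x right, y down, z forward; pixel columns grow to the right and rows downward; lengths in mm; the calibration is good to about 2 mm. A picture is of the moment at which its call begins: read the wrist's pose just before it. camera_params takes no time and is no camera call.
A pose or a line that the arm cannot do raises arm.Unreachable and nothing moves.
- arm.hand_in(): hands the job in; it is judged then, once.
The state is a dict: "clock": time; "qpos": joint angles; "joint_vel": joint speeds; "tau": joint torques, N m; "ee_pos": TCP position; "tcp_rot": TCP orientation; "force": force on the tool from outside, world axes, zero at the start; "torque": the same for the moment, N m; "width": opening from 0.0 (shut) to 1.0 (fully open); "grip_force": force on a finger pad.
Only numpy, scipy, OpenCV 4.12 (cv2) and the standard library are available. Lean on these libraries where they do the work, as an engineer would, in place of code of your own. Each camera call takes 0.05 s, during which the arm holds its last target. There are 200 camera calls.

## Working session

There is one attempt and no reset: what is moved stays moved. The work goes in short steps, each a Python script; the robot and the scene stay as the last script left them, time stands still between calls to the robot, and variables do not carry over. Pictures are saved under pics/ and viewed, at most 10 in all, crops included, and the job is handed in when it is done.

```bash
ls; mkdir -p pics; python3 - <<'E'
from workcell import arm
import cv2,numpy as np
for n in("scene","side"):
    p,d=arm.capture(n); cv2.imwrite(f"pics/{n}0.png",p[:,:,::-1]); np.save(f"pics/{n}0.npy",d)
    c=arm.camera_params(n); print(n,c)
print(arm.read_state())
E
```

```text
pics
scene {'fx': 433.5576614791717, 'fy': 433.5576614791717, 'cx': 322.4844650695203, 'cy': 196.1331075740568, 'R': array([[ 0.54064531, -0.84089995,  0.02428826],
       [-0.46335799, -0.32175884, -0.82569403],
       [ 0.70214103,  0.43515344, -0.56359512]]), 't': array([-242.91963029,  364.64168372,  868.61867016])}
side {'fx': 454.43010731302564, 'fy': 454.43010731302564, 'cx': 316.7548237133844, 'cy': 194.2471026366987, 'R': array([[ 0.98480882, -0.17321005, -0.0122422 ],
       [-0.13802347, -0.73807093, -0.66045502],
       [ 0.10536183,  0.65211164, -0.75076581]]), 't': array([-481.66282604,  198.34082124, 1162.01731388])}
{'clock': 0.1, 'qpos': array([-1.27967845e+00,  9.17727156e-02,  1.23177794e+00, -1.66959334e-05,
        1.81979013e+00, -5.67001075e-02]), 'joint_vel': array([ 2.83784057e-04, -1.23304114e-03, -2.82079935e-03, -1.60132441e-05,
       -1.90075731e-03, -7.16552234e-04]), 'tau': array([ 2.14212021e-03, -4.60217535e+01, -4.19218862e+01, -6.17820137e-05,
        1.06030804e-02, -2.10739807e-05]), 'ee_pos': array([ 204.41223031, -563.77776749,  198.96343946]), 'tcp_rot': array([ 9.84915885e-01,  1.73031603e-01, -1.10250653e-04, -8.67122348e-04]), 'force': array([0.0396463 , 0.73190536, 0.34051912]), 'torque': array([ 0.01403994,  0.00528437, -0.02969394]), 'grip_force': 0.0, 'width': 0.997618813736226}
```

View pics/scene0.png

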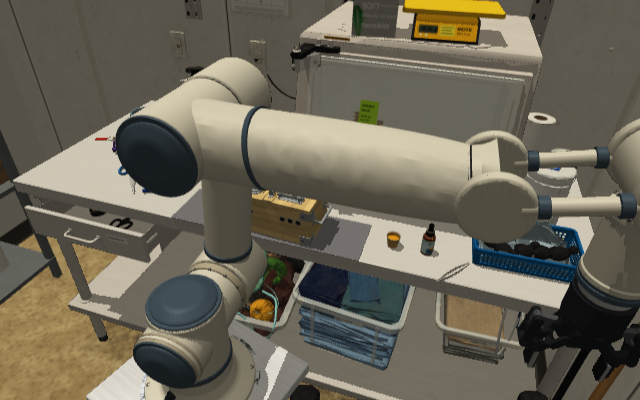

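View pics/side0.png

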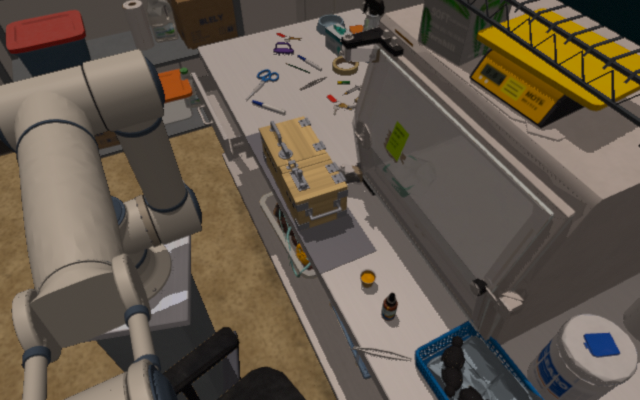

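The side view shows the box at about pixels (260–347, 118–225), with bolt, pull and turn on top, and the bystanders at (368,280), (390,305) and (383,353). A glass door stands behind the box. I'll enlarge the box.

```bash
python3 - <<'E'
import cv2
p=cv2.imread("pics/side0.png")[110:230,245:365]
cv2.imwrite("pics/crop0.png",cv2.resize(p,None,fx=5,fy=5,interpolation=cv2.INTER_CUBIC))
E
```

```text
(no output)
```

View pics/crop0.png

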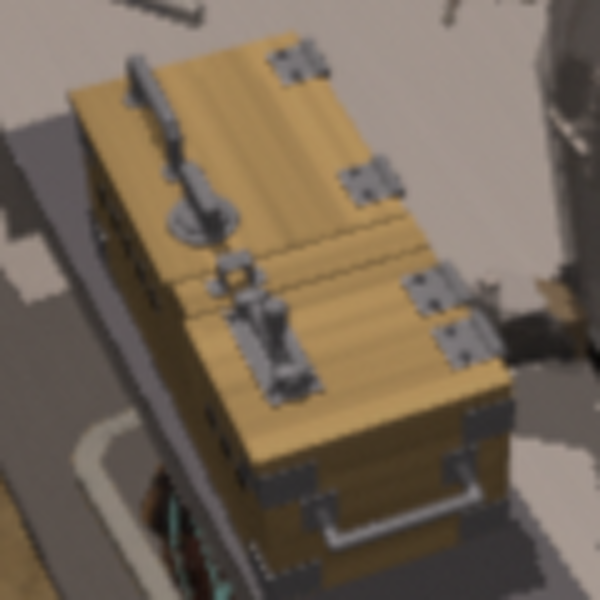

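The crop shows the box top corners at side pixels FR (296.4,203), BR (347,186), FL (259,128.6), BL (304.4,117). The knob is near (299.5,172), the turn near (286,151) and the pull bar runs (272,122)–(281,142).

```bash
cat > h.py <<'E'
from workcell import arm
import numpy as np, cv2
from scipy.spatial.transform import Rotation as Ro
def ray_z(n,u,v,z,T=None):
    c=arm.camera_params(n); d=np.array([(u-c["cx"])/c["fx"],(v-c["cy"])/c["fy"],1])
    if T is None: R=c["R"].T; o=-R@c["t"]
    else: M=T@c["T_tool_cam"]; R=M[:3,:3]; o=M[:3,3]
    w=R@d; return o+w*(z-o[2])/w[2]
def tool():
    s=arm.read_state(); T=np.eye(4); T[:3,:3]=Ro.from_quat(s["tcp_rot"]).as_matrix(); T[:3,3]=s["ee_pos"]; return T
def down(psi): # tool pointing down, tool y (closing) at world angle psi
    y=np.array([np.cos(psi),np.sin(psi),0]); z=np.array([0,0,-1.]); return Ro.from_matrix(np.c_[np.cross(y,z),y,z]).as_quat()
E
python3 - <<'E'
from h import *
P={k:ray_z("side",*uv,130) for k,uv in dict(FR=(296.4,203),BR=(347,186),FL=(259,128.6),BL=(304.4,117)).items()}
d=np.load("pics/side0.npy"); c=arm.camera_params("side")
for u,v in((300,195),(300,125)):
    zz=d[v,u]; print(c["R"].T@(np.array([(u-c["cx"])/c["fx"]*zz,(v-c["cy"])/c["fy"]*zz,zz])-c["t"]))
print(P)
for a,b in(("FR","FL"),("BR","BL"),("FR","BR"),("FL","BL")):
    e=(P[b]-P[a])[:2]; print(a,b,np.linalg.norm(e),np.degrees(np.arctan2(e[1],e[0])))
for k,uv,z in(("knob",(299.5,172),164),("turn",(286,151),150),("pA",(272.5,123),162),("pB",(281,142),162),("cup",(368,285),0),("drop",(389,316),0),("fc",(383,353),5)): print(k,ray_z("side",*uv,z))
print(arm.camera_params("wrist"))
E
```

```text
[458.50057015  61.67880978 132.67637711]
[499.22611193 331.64961129 132.53667845]
{'FR': array([445.91116526,  39.33821825, 130.        ]), 'BR': array([582.69133439,  72.27410259, 130.        ]), 'FL': array([379.47307284, 341.13797521, 130.        ]), 'BL': array([518.01222401, 368.60782492, 130.        ])}
FR FL 309.0260724095994 102.41505018979396
BR BL 303.310175088047 102.31253385344937
FR BR 140.68968386351108 13.538756651335676
FL BL 141.23628799852787 11.215264890945818
knob [466.03934947 111.82635107 164.        ]
turn [443.24196207 210.66003611 150.        ]
pA [419.5051324  320.04082075 162.        ]
pB [433.52739251 235.83125818 162.        ]
cup [ 592.37891017 -147.35533268    0.        ]
drop [ 620.65014294 -236.83117894    0.        ]
fc [ 581.87796498 -322.32210341    5.        ]
{'fx': 345.2132219204813, 'fy': 345.2132219204813, 'cx': 324.2730529570962, 'cy': 199.5263491843543, 'T_tool_cam': array([[-9.69388161e-05, -9.62369943e-01, -2.71742680e-01,
         6.93096544e+01],
       [ 9.99999331e-01, -4.06611682e-04,  1.08327521e-03,
         9.29732640e-01],
       [-1.15300525e-03, -2.71742393e-01,  9.62369338e-01,
        -1.73892799e+02],
       [ 0.00000000e+00,  0.00000000e+00,  0.00000000e+00,
         1.00000000e+00]])}
```

```bash
python3 - <<'E'
from h import *
ps=np.radians(102.4)
arm.command_gripper(0.0)
s=arm.read_state()["ee_pos"]
arm.move_linear([s[0],s[1],330],speed=250)
arm.move_to([460,190,300],down(ps))
T=tool(); np.save("pics/w1T.npy",T); p,d=arm.capture("wrist"); np.save("pics/w1d.npy",d)
cv2.imwrite("pics/w1.png",p[:,:,::-1]); print(arm.read_state()["clock"],T[:3,3],arm.read_state()["qpos"])
# door positions from side depth
d=np.load("pics/side0.npy"); c=arm.camera_params("side")
for u,v in((375,150),(400,120),(370,100),(352,170),(400,200),(375,190)):
    z=d[v,u]; print((u,v),c["R"].T@(np.array([(u-c["cx"])/c["fx"]*z,(v-c["cy"])/c["fy"]*z,z])-c["t"]))
E
```

```text
4.3917 [460.30511081 189.41530862 299.96992824] [ 3.22116493e-01 -1.37753074e-01  1.27686387e+00 -1.70197705e-04
  2.00257695e+00 -1.46377494e+00]
(375, 150) [642.72057232  59.68670178 257.79141242]
(400, 120) [679.4970776   26.68165857 369.36620579]
(370, 100) [643.50404762 136.78775294 345.6703737 ]
(352, 170) [619.37300134 166.03526278  87.88996658]
(400, 200) [681.25737654 -45.14684466 188.01157453]
(375, 190) [663.68362391  82.88184234  86.27049428]
```

View pics/w1.png

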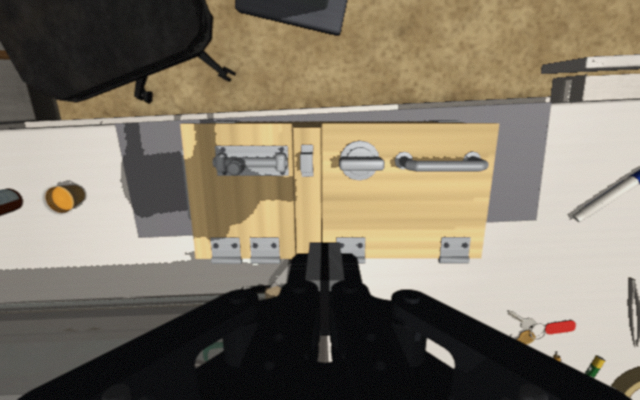

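The wrist view looks straight down on the box: knob near (233,165), keeper (307,160), turn (362,162), pull bar (402–485,163). I'll enlarge it for exact pixels.

```bash
python3 - <<'E'
import cv2
p=cv2.imread("pics/w1.png")[110:190,200:500]
p=p[:,:]; a=cv2.resize(p[:, :150],None,fx=5,fy=5,interpolation=cv2.INTER_CUBIC)[:300]; b=cv2.resize(p[:,150:],None,fx=5,fy=5,interpolation=cv2.INTER_CUBIC)[100:400]
cv2.imwrite("pics/crop1.png",cv2.vconcat([cv2.resize(p[:, :150],None,fx=5,fy=5)[100:400],b]))
E
```

```text
(no output)
```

View pics/crop1.png

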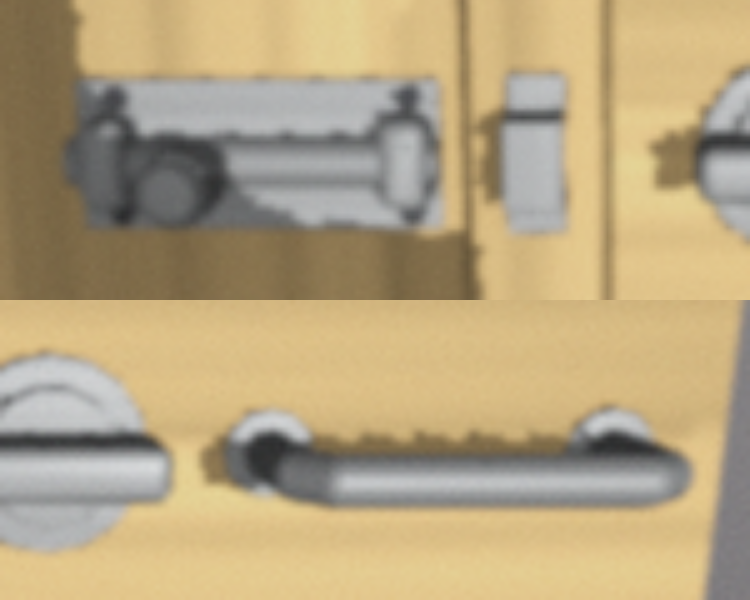

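Enlarged readings in wrist pixels: knob top (233.6,168.6), blade top middle (362,164), turn disc centre (359.5,160.5), bar middle (447,166), bar ends (406,165) and (487,165.5).

```bash
python3 - <<'E'
from h import *
T=np.load("pics/w1T.npy"); d=np.load("pics/w1d.npy"); c=arm.camera_params("wrist"); M=T@c["T_tool_cam"]
def pt(u,v):
    z=d[v,u]; return (M@[(u-c["cx"])/c["fx"]*z,(v-c["cy"])/c["fy"]*z,z,1])[:3]
for n,u,v in(("lid",430,200),("lidR",250,200),("lid",400,220),("knob",233,168),("blade",362,164),("bar",447,166),("keeper",307,160)): print(n,pt(u,v).round(1))
L=np.median([pt(u,v)[2] for u in range(380,470,10) for v in range(190,225,5)]);print("L",L)
for n,u,v,h in(("knob",233.6,168.6,44),("blade",362,164,28),("disc",359.5,160.5,2),("bar",447,166,36),("barL",406,165.5,35),("barR",487,166,35),("hingefoot",438,159,2),("FR",182,124,0),("FL",498,124,0),("BR",195,259,0),("BL",483,257,0)): print(n,ray_z("wrist",u,v,L+h,T).round(1))
E
```

```text
lid [466.1 301.4 130.2]
lidR [505.6 119.4 131.1]
lid [493.5 276.7 131.2]
knob [465.3 107.4 175.6]
blade [440.2 219.3 159.4]
bar [424.4 292.9 167.9]
keeper [449.  168.9 149.8]
L 130.8179589325137
knob [465.9 107.8 174.8]
blade [440.3 219.4 158.8]
disc [441.3 219.8 132.8]
bar [424.5 293.3 166.8]
barL [432.1 257.5 165.8]
barR [416.9 329.  165.8]
hingefoot [423.2 295.7 132.8]
FR [443.7  42.8 130.8]
FL [378.1 343.  130.8]
BR [584.5  71.4 130.8]
BL [515.3 376.2 130.8]
```

```bash
cat >> h.py <<'E'
YAW=np.radians(12.2); bx=np.array([np.cos(YAW),np.sin(YAW),0]); by=np.array([-bx[1],bx[0],0]); L=130.8
KN=np.array([465.6,107.6,L]); TU=np.array([440.7,219.6,L]); PU=np.array([424.3,294.9,L]); Z=np.array([0,0,1.])
E
python3 - <<'E'
from h import *
q=down(YAW+np.pi/2)
a=KN-50*by
arm.move_to(a+90*Z,q); arm.move_linear(a+25*Z,speed=100,force_limit=15)
print(arm.read_state()["force"])
h=arm.move_linear(KN+25*by+25*Z,speed=35,force_limit=14)
s=arm.read_state(); print(h,(s["ee_pos"]-KN)@by,(s["ee_pos"]-KN)@bx,s["force"],s["clock"])
p,d=arm.capture("side"); cv2.imwrite("pics/s2.png",cv2.resize(p[110:230,245:365],None,fx=4,fy=4,interpolation=cv2.INTER_CUBIC)[:,:,::-1])
E
```

```text
[-0.68713896 -0.65862977 -0.09326395]
False 24.88657607110492 0.011362343187109734 [-0.29049865  0.06800051  0.27963251] 8.15
```

View pics/s2.png

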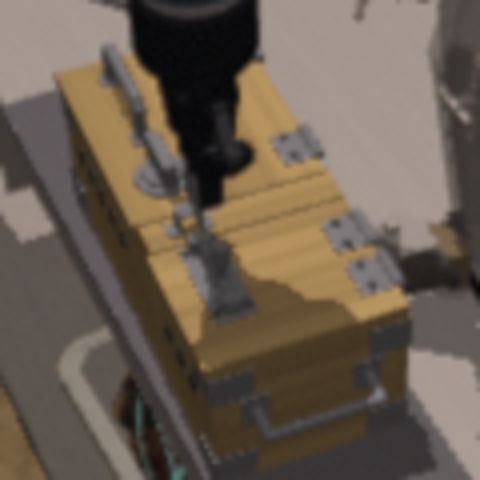

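The fingers hide the outcome: the tip is at (205,200) and something like the knob at (205,240). I'll lift and look from above.

```bash
python3 - <<'E'
from h import *
e=arm.read_state()["ee_pos"]
arm.move_linear(e+100*Z,speed=150)
arm.move_to(KN-60*by+20*bx+140*Z,down(YAW+np.pi/2))
T=tool(); np.save("pics/w3T.npy",T); p,d=arm.capture("wrist"); np.save("pics/w3d.npy",d)
cv2.imwrite("pics/w3.png",p[:,:,::-1]); print(arm.read_state()["clock"])
E
```

```text
9.5083
```

View pics/w3.png

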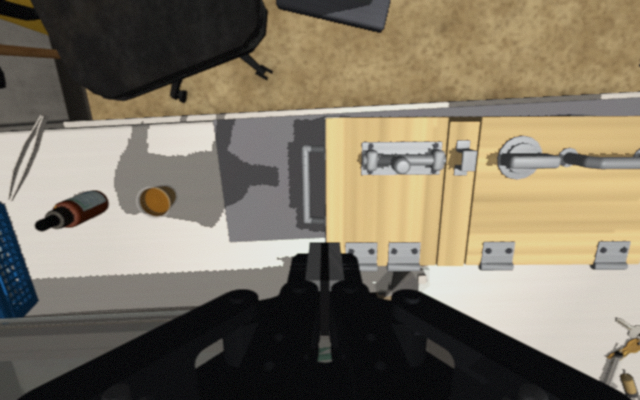

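The knob is now at (402,167), so the bolt has moved but isn't home yet.

```bash
python3 - <<'E'
from h import *
T=np.load("pics/w3T.npy"); k=ray_z("wrist",402,167.5,L+44,T)
print(k,(k-KN)@by,(k-KN)@bx)
E
```

```text
[466.67836231 107.2215516  174.8       ] -0.5977861811205961 0.9740329326202412
```

```bash
python3 - <<'E'
from h import *
c=arm.camera_params("wrist"); vv,uu=np.mgrid[:400,:640]
for n in("w1","w3"):
    T=np.load(f"pics/{n}T.npy"); d=np.load(f"pics/{n}d.npy"); M=T@c["T_tool_cam"]
    P=np.stack([(uu-c["cx"])/c["fx"]*d,(vv-c["cy"])/c["fy"]*d,d,np.ones_like(d)],-1)@M.T
    q=P[...,:3]-KN; b=q@by; a=q@bx; z=q[...,2]
    print(n,T[:3,3])
    for lo,hi in((38,50),(30,38),(18,26),(8,18)):
        m=(z>lo)&(z<hi)&(abs(a)<30)&(b>-40)&(b<80)&(vv<225)
        print(lo,m.sum(), m.any() and (b[m].min().round(1),b[m].max().round(1),a[m].min().round(1),a[m].max().round(1),np.median(b[m]).round(1)))
p=cv2.imread("pics/w3.png")[125:195,350:490]; cv2.imwrite("pics/crop3.png",cv2.resize(p,None,fx=5,fy=5,interpolation=cv2.INTER_CUBIC))
s=arm.read_state();print(s["width"],s["ee_pos"])
E
```

```text
w1 [460.30511081 189.41530862 299.96992824]
38 195 (np.float64(-5.9), np.float64(7.1), np.float64(-6.6), np.float64(7.0), np.float64(0.7))
30 42 (np.float64(-3.2), np.float64(7.2), np.float64(-6.8), np.float64(3.7), np.float64(5.4))
18 165 (np.float64(3.7), np.float64(68.2), np.float64(-9.0), np.float64(8.5), np.float64(62.5))
8 886 (np.float64(-27.6), np.float64(68.2), np.float64(-9.2), np.float64(8.7), np.float64(18.0))
w3 [497.71070358  52.36866654 269.33479969]
38 243 (np.float64(-7.1), np.float64(6.4), np.float64(-7.0), np.float64(6.8), np.float64(-1.0))
30 39 (np.float64(-7.3), np.float64(2.4), np.float64(-6.7), np.float64(3.5), np.float64(-5.4))
18 162 (np.float64(-19.3), np.float64(68.1), np.float64(-8.4), np.float64(8.1), np.float64(61.9))
8 1173 (np.float64(-28.1), np.float64(68.6), np.float64(-9.2), np.float64(9.0), np.float64(20.5))
-0.001694509515715299 [497.47503593  53.16042739 269.52005539]
```

View pics/crop3.png

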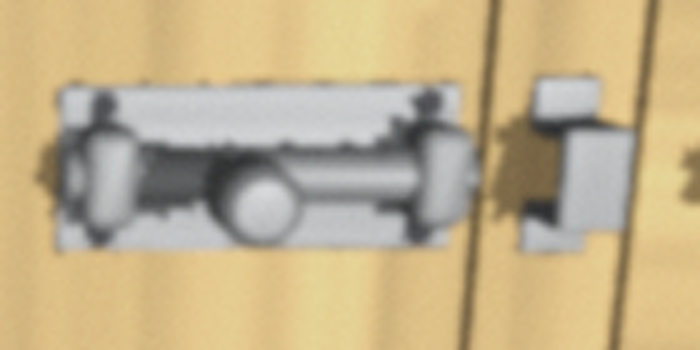

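The knob hasn't moved. The descent most likely stopped early on a false force trigger, so the push line sloped over the knob. I'll redo it with the heights checked.

```bash
python3 - <<'E'
from h import *
q=down(YAW+np.pi/2)
a=KN-40*by
arm.move_to(a+80*Z,q); arm.move_linear(a+25*Z,speed=80); arm.dwell(0.2)
s=arm.read_state(); print("z",s["ee_pos"]-KN,s["force"])
if abs(s["ee_pos"][2]-L-25)<4:
    h=arm.move_linear(KN+30*by+25*Z,speed=25,force_limit=14)
    s=arm.read_state(); print(h,(s["ee_pos"]-KN)@by,(s["ee_pos"]-KN)@bx,s["ee_pos"][2]-L,s["force"],s["clock"])
E
```

```text
z [  8.75225713 -39.07199828  25.70152103] [-0.81579521  0.17696784  0.19226686]
False 29.943956730791093 -4.747178418535136e-05 25.0162066513723 [-0.28555921 -0.06727705 -0.77706613] 13.8667
```

```bash
cat >> h.py <<'E'
def knob():
    c=arm.camera_params("wrist"); vv,uu=np.mgrid[:400,:640]; T=tool(); p,d=arm.capture("wrist"); M=T@c["T_tool_cam"]
    P=np.stack([(uu-c["cx"])/c["fx"]*d,(vv-c["cy"])/c["fy"]*d,d,np.ones_like(d)],-1)@M.T
    q=P[...,:3]-KN; b=q@by; a=q@bx; z=q[...,2]
    m=(z>40)&(z<50)&(abs(a)<30)&(b>-40)&(b<60)&(vv<225)
    print("knob b,a:",m.sum(),m.any() and (np.median(b[m]).round(1),np.median(a[m]).round(1)))
    return p
E
python3 - <<'E'
from h import *
p=knob(); cv2.imwrite("pics/w4.png",p[:,:,::-1])
s=arm.read_state(); print(s["ee_pos"]-KN, s["qpos"],s["width"],s["grip_force"])
E
```

```text
knob b,a: 0 False
[-6.33332159 29.28169887 24.98891365] [ 2.18650553e-01 -2.40488012e-01  1.62412473e+00  5.48402734e-06
  1.75797970e+00 -1.56504031e+00] 0.004765962549631707 0.0
```

View pics/w4.png

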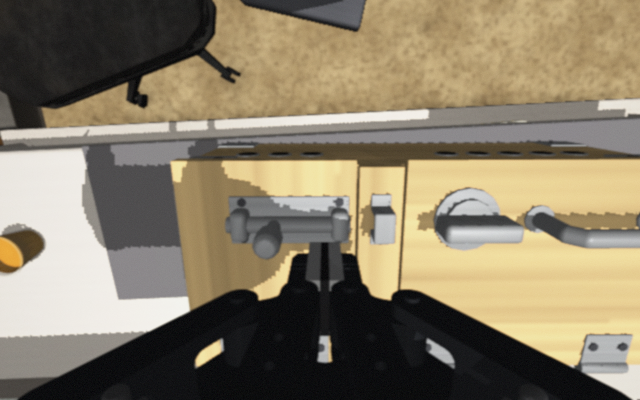

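The knob still shows at (265,240), to the right of the fingers at (322,245), so the fingers went past it. I'll compute how far off the line was.

```bash
python3 - <<'E'
from h import *
T=tool(); k=ray_z("wrist",265,241,L+44,T); print((k-KN)@by,(k-KN)@bx)
c=arm.camera_params("wrist");M=np.linalg.inv(T@c["T_tool_cam"])
for off in (0,30):
    for z in(25,34,44):
        q=M@np.append(KN+off*by+z*Z,1); print(off,z,c["fx"]*q[0]/q[2]+c["cx"],c["fy"]*q[1]/q[2]+c["cy"])
# depth of finger pixels in tool frame
p,d=arm.capture("wrist"); Mt=c["T_tool_cam"]
for u,v in((316,245),(322,246),(330,248),(316,255),(330,260),(322,243),(300,262),(345,262),(300,275),(322,300)):
    z=d[v,u]; print((u,v),(Mt@[(u-c["cx"])/c["fx"]*z,(v-c["cy"])/c["fy"]*z,z,1])[:3].round(1))
E
```

```text
0.2589879678461631 -3.931608423693247
0 25 270.7170660092632 234.04313644434603
0 34 268.08809368267015 240.52422930475834
0 44 264.8490500900491 248.50930472390723
30 25 326.35544226300294 234.0564222125323
30 34 326.4398136576142 240.53923827851656
30 44 326.54376580951026 248.52657431237756
(316, 245) [ 11.   -4.5 -40.1]
(322, 246) [ 10.8  -2.  -40.8]
(330, 248) [ 10.1   1.3 -41.2]
(316, 255) [ 10.2  -4.3 -48.2]
(330, 260) [  9.8   1.2 -51.9]
(322, 243) [ 10.7  -2.  -37.3]
(300, 262) [  6.7 -10.8 -47.4]
(345, 262) [  6.7   7.3 -47.3]
(300, 275) [  6.4 -10.1 -57.5]
(322, 300) [  3.2  -1.8 -69.3]
```

```bash
python3 - <<'E'
from h import *
e=arm.read_state()["ee_pos"]; arm.move_linear(e+120*Z,speed=200)
T=tool(); Ti=np.linalg.inv(T); print(arm.read_state()["width"])
vv,uu=np.mgrid[:400,:640]
for n in("side","scene","wrist"):
    c=arm.camera_params(n); p,d=arm.capture(n)
    C=np.stack([(uu-c["cx"])/c["fx"]*d,(vv-c["cy"])/c["fy"]*d,d],-1)
    P=(C@c["T_tool_cam"][:3,:3].T+c["T_tool_cam"][:3,3]) if n=="wrist" else ((C-c["t"])@c["R"])@Ti[:3,:3].T+Ti[:3,3]
    m=(abs(P[...,0])<30)&(abs(P[...,1])<40)&(P[...,2]>-120)&(P[...,2]<40)&(d>0)
    print(n,m.sum())
    for z0 in range(-80,40,10):
        k=m&(P[...,2]>=z0)&(P[...,2]<z0+10)
        if k.any(): q=P[k]; print(z0,k.sum(),q.min(0).round(0)[:2],q.max(0).round(0)[:2])
E
```

```text
-0.002595120290758154
side 276
-80 27 [ -9. -31.] [14. 27.]
-70 13 [ -5. -17.] [12.  5.]
-60 40 [-10. -17.] [12.  6.]
-50 35 [ -8. -16.] [12.  4.]
-40 16 [ -6. -15.] [11.  3.]
-30 1 [ 6. -4.] [ 6. -4.]
scene 662
-80 82 [-11. -32.] [17. 34.]
-70 41 [ -4. -16.] [14. 13.]
-60 49 [ -6. -15.] [13. 14.]
-50 43 [ -7. -14.] [15. 12.]
-40 31 [ -7. -13.] [13. 12.]
-30 1 [ 6. -7.] [ 6. -7.]
wrist 33576
-80 2127 [-13. -33.] [14. 31.]
-70 1136 [-12. -15.] [11. 13.]
-60 844 [  6. -15.] [11. 13.]
-50 673 [  6. -15.] [11. 13.]
-40 185 [  6. -13.] [11. 11.]
```

All three cameras agree that the real fingertips end about 35 mm behind the reported TCP, so the fingers passed above the knob. I'll apply that 35 mm offset and guard the next descent.

```bash
cat >> h.py <<'E'
TIP=35.  # true tips lie this far behind the reported TCP
def tcp(p,q): return np.asarray(p)+TIP*Ro.from_quat(q).as_matrix()[:,2]   # command for true tip at p
def rel(o):
    s=arm.read_state(); t=s["ee_pos"]-TIP*Ro.from_quat(s["tcp_rot"]).as_matrix()[:,2]-o
    return "b %.1f a %.1f z %.1f"%(t@by,t@bx,t[2]),s["force"].round(1),round(s["clock"],1)
E
python3 - <<'E'
from h import *
q=down(YAW+np.pi/2)
a=KN-42*by-1*bx
arm.move_to(tcp(a+80*Z,q),q); arm.dwell(.3)
h=arm.move_linear(tcp(a+26*Z,q),speed=60,force_limit=12); arm.dwell(.2); print(h,rel(KN))
if not h:
    h=arm.move_linear(tcp(KN-bx+26*by+26*Z,q),speed=25,force_limit=12); print(h,rel(KN))
E
```

```text
False ('b -42.0 a -0.8 z 26.5', array([ 0. ,  0.1, -0.2]), 17.0)
True ('b 7.3 a -1.1 z 25.9', array([ 0.3, -3.6,  2.4]), 18.8)
```

```bash
python3 - <<'E'
from h import *
q=down(YAW+np.pi/2)
arm.dwell(.2); h=arm.move_linear(tcp(KN-bx+20*by+26*Z,q),speed=20,force_limit=15); print(h,rel(KN))
t=KN-bx+2*by
arm.move_linear(tcp(t+26*Z,q),speed=60); arm.move_linear(tcp(t+140*Z,q),speed=200); knob(); print(rel(KN))
E
```

```text
True ('b 7.2 a -1.2 z 25.8', array([ 1.4, -4.2,  3.1]), 19.4)
knob b,a: 282 (np.float64(26.2), np.float64(-0.9))
('b 2.5 a -1.4 z 138.0', array([-0.9, -0.5, -0.2]), 20.4)
```

The bolt is home: the knob moved 26–28 mm and met a hard stop. Next is the tug on the pull.

```bash
python3 - <<'E'
from h import *
q=down(YAW)
arm.command_gripper(0.5,f_grip=40)
arm.move_to(tcp(PU+90*Z,q),q); arm.dwell(.3)
h=arm.move_linear(tcp(PU+14*Z,q),speed=60,force_limit=12); arm.dwell(.2); print(h,rel(PU))
if not h:
    arm.command_gripper(0.0,f_grip=40); s=arm.read_state(); print(s["width"],s["grip_force"],rel(PU))
    if s["width"]>.05:
        h=arm.move_linear(tcp(PU+24*Z,q),speed=12,force_limit=22); print(h,rel(PU)); arm.dwell(.3); print(rel(PU))
E
```

```text
False ('b 0.1 a 0.1 z 14.3', array([ 0.1,  0.2, -0.1]), 24.5)
0.09949909513325288 38.92441749572754 ('b 0.0 a -0.3 z 14.1', array([-3.1, -1.2,  1.1]), 24.9)
True ('b -0.0 a 0.6 z 17.3', array([ 1.7,  2.2, -4.7]), 25.4)
('b -0.0 a 0.3 z 16.7', array([ 3.7,  3.7, -6. ]), 25.8)
```

```bash
python3 - <<'E'
from h import *
q=down(YAW)
h=arm.move_linear(tcp(PU+26*Z,q),speed=10,force_limit=30); print(h,rel(PU)); arm.dwell(.3); print(rel(PU),arm.read_state()["width"])
E
```

```text
True ('b -0.1 a 0.5 z 17.4', array([ 2.1,  1.4, -4.5]), 26.5)
('b -0.1 a 0.5 z 17.2', array([ 1.9,  1.9, -5.4]), 26.8) 0.09816208298099886
```

The lid stops hard after about 3–4 mm, so the catch has hold. I'll lower the lid, release the pull and turn the thumb-turn.

```bash
python3 - <<'E'
from h import *
q=down(YAW)
arm.move_linear(tcp(PU+14*Z,q),speed=20); arm.command_gripper(0.45); arm.move_linear(tcp(PU+80*Z,q),speed=150)
arm.move_to(tcp(TU+80*Z,q),q); arm.dwell(.3)
h=arm.move_linear(tcp(TU+9*Z,q),speed=60,force_limit=12); arm.dwell(.1); print(h,rel(TU))
if not h:
    arm.command_gripper(0.0,f_grip=40); s=arm.read_state(); print(s["width"],s["grip_force"],rel(TU),s["qpos"])
    j0=s["qpos"].copy(); sgn=np.sign(1) # find sense: clockwise seen from above = psi decreasing
    for k in range(1,9):
        qq=down(YAW-1.47*k/8); t=arm.ik(tcp(TU+9*Z,qq),qq)
        if t is None: print("noik"); break
        arm.move_joints(t); s=arm.read_state()
        y=Ro.from_quat(s["tcp_rot"]).as_matrix()[:,1]; print(k,round(YAW-np.arctan2(y[1],y[0]),3),s["torque"].round(2),s["force"].round(1),round(s["qpos"][5],2))
        if abs(s["torque"][2])>1.2: break
    print(rel(TU),s["width"],s["qpos"])
E
```

```text
False ('b 0.0 a 0.2 z 9.5', array([-0.3,  0.1, -0. ]), 30.2)
0.11797059903425634 40.65397381782532 ('b 0.0 a -0.1 z 9.3', array([-1.2, -0.9,  2.5]), 30.6) [ 3.93244677e-01 -1.99707721e-01  1.67867164e+00  9.16502380e-05
  1.66266424e+00  1.80244801e-01]
1 0.18 [-0.18  0.56  0.  ] [-2.7 -0.6  4.2] 0.36
2 0.361 [-0.16  0.8  -0.01] [-4.7 -1.1  4.7] 0.54
3 0.545 [-0.2   0.95 -0.03] [-5.6 -1.1  5.6] 0.73
4 0.728 [-0.15  1.09 -0.  ] [-5.8  0.4  6.9] 0.91
5 0.912 [-0.14  1.1  -0.05] [-7.4 -0.3  4.8] 1.09
6 1.096 [-0.08  1.21  0.  ] [-8.3 -0.5  5.9] 1.28
7 1.279 [-0.    1.22 -0.04] [-7.9 -0.6  6.6] 1.46
8 1.462 [0.05 1.26 0.31] [-7.7 -0.4  5.7] 1.64
('b 0.8 a -1.0 z 9.3', array([-7.7, -0.4,  5.7]), 33.0) 0.1177775951071764 [ 3.94020348e-01 -1.99977825e-01  1.67897710e+00  1.60383901e-03
  1.66438735e+00  1.64325034e+00]
```

```bash
python3 - <<'E'
from h import *
q=down(YAW)
arm.command_gripper(0.4); s=arm.read_state(); arm.move_linear(s["ee_pos"]+80*Z,speed=150)
arm.move_to(tcp(PU+80*Z,q),q); arm.dwell(.2)
H=PU+107*bx
def pose(th):
    al=th/3; n=np.sin(al)*bx+np.cos(al)*Z
    bar=H+(-107*np.cos(th)+32*np.sin(th))*bx+(107*np.sin(th)+32*np.cos(th))*Z
    qq=(Ro.from_rotvec(by*al)*Ro.from_quat(q)).as_quat(); return tcp(bar-18*n,qq),qq
for th in np.arange(0,.9,.1): assert arm.ik(*pose(th)) is not None
h=arm.move_linear(pose(0)[0],speed=60,force_limit=12); print(h,rel(PU))
if not h:
    arm.command_gripper(0.0,f_grip=60); print(arm.read_state()["width"])
    for th in np.linspace(.05,.86,10):
        p,o=pose(th); h=arm.move_linear(p,speed=30,ori=o,force_limit=25); s=arm.read_state(); print(round(th,2),h,s["force"].round(1),round(s["width"],3),round(s["clock"],1))
        if h: break
    arm.dwell(.5); s=arm.read_state(); print(s["force"],s["width"],s["grip_force"],s["ee_pos"]-p,s["clock"])
    im,_=arm.capture("side"); cv2.imwrite("pics/s5.png",cv2.resize(im[50:250,200:440],None,fx=3,fy=3)[:,:,::-1])
E
```

```text
False ('b 0.1 a 0.3 z 14.6', array([-0.1, -0.5,  0.7]), 36.7)
0.09341406677891403
0.05 False [-5.4 -0.6 -1.7] 0.092 37.4
0.14 False [-6.  -0.4 -2.5] 0.092 37.9
0.23 False [-8.2 -0.9  0.2] 0.092 38.3
0.32 False [-9.2 -2.3 -0.9] 0.095 38.8
0.41 False [-9.4 -2.1  2. ] 0.097 39.2
0.5 False [-9.4 -2.3  3.9] 0.09 39.7
0.59 False [-10.   -2.8   4. ] 0.094 40.2
0.68 False [-9.6 -2.1  6.3] 0.095 40.6
0.77 False [-8.5 -1.6  8.1] 0.09 41.1
0.86 False [-9.7 -2.4  8.6] 0.091 41.5
[-9.09233435 -1.63415162  7.4714641 ] 0.09091857963685658 58.691012263298035 [-1.32882982  0.02970012  1.91683113] 42.0167
```

View pics/s5.png

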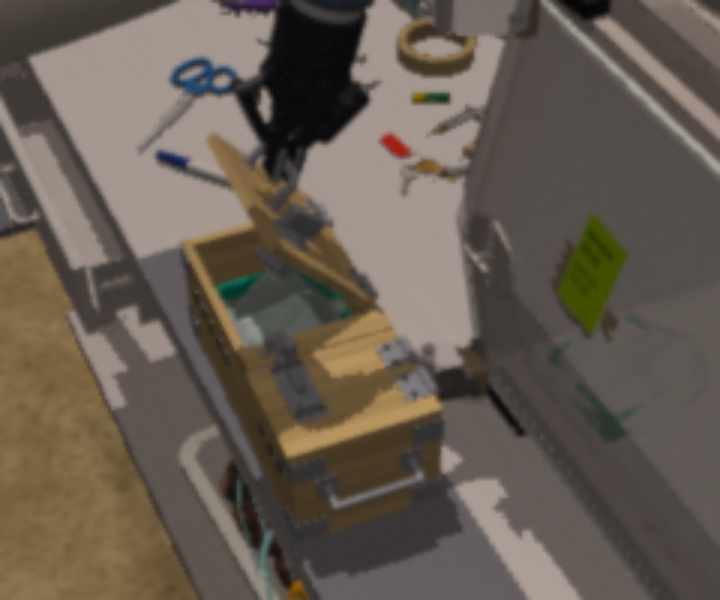

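The left lid is open at about 49° and held by the pull at (285,175). The right lid is shut with its bolt across into the keeper.

```bash
python3 -c "
from workcell import arm
arm.dwell(0.5); s=arm.read_state(); print(s['joint_vel'].round(4),s['grip_force'],s['width']); print(arm.hand_in())"
```

```text
[-0.0016  0.0005  0.0002  0.0004  0.001   0.0002] 58.69080662727356 0.09696542352411021
the job is handed in; nothing more can be done
None
```

I handed the job in with the bolt home, the catch found holding by a tug and freed with the thumb-turn, and the left lid held steady at about 49° (commanded angle); the verdict was not shown.

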